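# Stopper the calibration standards, cleanest first

## Robot

A 6-joint arm with a two-finger parallel gripper is mounted at the origin on the work surface. World frame = base frame: x ahead of the robot, y to its left, z up, the work surface at z = 0. Lengths are in m, angles in rad, forces in N, time in s.
With the tool pointing down it reaches from about 0.25 to 0.725 m from the base axis. Payload 9.7 kg.
Tool frame: the origin (TCP) lies midway between the tips of the shut fingers; the grasp point (between the pads) lies 19 mm behind it; z points along the fingers, y is the line along which they close (so a half turn about z gives the same grasp; the last joint's range is limited). The gripper opens to 85 mm and grips with 20 to 120 N. Pads are 22 mm wide; open, the fingers measure 114 mm over their backs; the gripper's body (76 mm by 85 mm) begins 54 mm behind the grasp point. The pads swing forward as they close: fully open they stand 13 mm farther back than shut.
Start: joints at [1.265, 0.087, 0.176, 1.66, 0, 1.571], TCP at [0.166, 0.524, 0.231] pointing down, gripper open.
Joint ranges: [-3.13, 3.13], [-0.85, 1.81], [-1.15, 1.24], [-2.2, 2.28], [-1.44, 1.52], [-3.14, 3.14]. Speed limits (rad/s): [2.22, 2.22, 2.57, 3.14, 3.14, 3.14].

## Interface

Orientations are given as [roll, pitch, yaw] about the fixed x, y, z axes, in that order (R = Rz(yaw) Ry(pitch) Rx(roll)).
In Python, from bench import get_obs, camera, camera_params, ticket, spotter gives the robot as it stands. The module is installed in compiled form; this text tells all that it offers.
- The arm moves only by the shell command python3 -m inch 'ROWS' [FORCE]. ROWS is JSON, a list of rows, each an object with "offset": the shift along the tool's x, y, z in units of 15 cm (1.0 is 15 cm), a list of three; "delta_rot": the turn, a rotation vector about the tool's x, y, z in units of pi rad (1.0 is pi rad), a list of three; "gripper": the gripper command: -1 is shut, 1 is fully open, values between are in proportion. A call has 1 to 12 rows; each row is the pose to reach, as a shift and turn from the pose commanded when the call began, along the tool's axes at that moment, turning the shorter way round; what a row does not reach only later rows make up. A row lasts 1/8 s, in which the tool goes at most 62.5 mm and 10.7 degrees, less where a joint would pass 70% of its speed; a pose out of reach is approached as far as the arm can. A call with a number of a shift or a turn outside -1 to 1 is refused whole. A call with a gripper value outside its range is refused whole. The fingers move at their own pace and stop on an object; FORCE is the grip in N (left out, the last holds). Time passes only in rows, so rows that repeat a pose let the fingers close. It gives the time, the measured TCP pose, the force, the opening and the grip force at its end, in the units of the state.
- get_obs(): the state, without advancing time (a new reading comes with each control period).
- camera(name): name is "scene" or "top" or "wrist"; returns the picture (480x640x3 uint8, red, green, blue); there is no depth.
- camera_params(name): a dict with "intrinsics" (3x3 intrinsics, pixels), "T" (4x4, takes a point from camera to world coordinates). Camera axes: x right, y up, looking along -z (the intrinsics and any distortion apply to the point x, -y, -z); pixel columns grow to the right and rows downward; lengths in m; the calibration is good to about 2 mm. The wrist camera is an equidistant fisheye: a pixel r from the principal point sees the ray r / f radians off the axis. A picture is of the moment at which its call begins: read the wrist's pose just before it. camera_params takes no time and is no camera call; for the wrist camera it gives the pose at the moment of the call.
- ticket.close_job(): hands the job in; it is judged then, once.
Trained networks look in the newest picture that a camera, given by its name, has taken for a name from the list of things; names that differ only in an ending like _2 or _b are one class to them, and where a whole thing is asked for, a point or a joint stands for the part that bears it (a point fixed in the world has none). Each returns a list of dicts, best first, with "conf" (0 to 1); they miss things now and then, are a little off and sometimes report something else, mostly with a low value. They report only what shows in the picture. A call takes as long as a camera call. They do not tell look-alikes from the thing itself.
- spotter.search_frame(thing, camera): "bbox" ([left, top, width, height] in pixels, round what is visible of it).
The state is a dict: "time_s": time; "joint_pos": joint angles; "joint_velocities": joint speeds; "effort": joint torques, N m; "ee_pos": TCP position; "tcp_rot": TCP orientation; "contact_force": force on the tool from outside, world axes, zero at the start; "wrist_torque": the same for the moment, N m; "finger_gap": finger opening in m; "gripper_force": force on a finger pad.
Only numpy, scipy, OpenCV 4.12 (cv2) and the standard library are available. Lean on these libraries where they do the work, as an engineer would, in place of code of your own. Each camera call takes 0.05 s, during which the arm holds its last target. There are 200 camera calls.

## Task

The three plain white standards bottles have grey push-in stoppers standing proud of their necks. With shut fingers, press each stopper down lightly from above until it is fully home, one after the other from the smallest bottle through the medium one to the largest (cleanest solution first). Do not lift, tip or shove the bottles, leave everything else on the bench where it stands, and finish clear of everything.

Things in the scene. Friction and masses are not known exactly. Their poses are not given: they have to be found in the camera images.
- small: The small standards bottle: loose, upright, round, plain white plastic, 40 mm in diameter; flat mouth of its 22 mm wide neck 60 mm above its underside. Origin at the centre of the underside, z up.
- small_top (a point): Centre of the flat top of the small bottle's grey plastic push-in stopper (round head 26 mm wide, 10 mm thick). It is 78 mm above the table when the stopper is fully out and 8 mm lower when it is home; it moves down with the stopper. z up.
- small_stopper (a joint): How far the small bottle's stopper is pushed in, m: 0 = fully out (8 mm gap between head and neck), 0.008 = home, head seated on the neck. Starts at 0 to 0.0015. It slides straight down against about 3 N of steady friction (a little more when pushed fast), stays where it is left, then meets a hard stop when home. It cannot come off the bottle.
- medium: The medium standards bottle: loose, upright, round, plain white plastic, 52 mm in diameter; flat mouth of its 26 mm wide neck 84 mm above its underside. Origin at the centre of the underside, z up.
- medium_top (a point): Centre of the flat top of the medium bottle's grey plastic push-in stopper (round head 32 mm wide, 10 mm thick). It is 102 mm above the table when the stopper is fully out and 8 mm lower when it is home; it moves down with the stopper. z up.
- medium_stopper (a joint): How far the medium bottle's stopper is pushed in, m: 0 = fully out (8 mm gap between head and neck), 0.008 = home, head seated on the neck. Starts at 0 to 0.0015. It slides straight down against about 3 N of steady friction (a little more when pushed fast), stays where it is left, then meets a hard stop when home. It cannot come off the bottle.
- large: The large standards bottle: loose, upright, round, plain white plastic, 66 mm in diameter; flat mouth of its 32 mm wide neck 112 mm above its underside. Origin at the centre of the underside, z up.
- large_top (a point): Centre of the flat top of the large bottle's grey plastic push-in stopper (round head 38 mm wide, 10 mm thick). It is 130 mm above the table when the stopper is fully out and 8 mm lower when it is home; it moves down with the stopper. z up.
- large_stopper (a joint): How far the large bottle's stopper is pushed in, m: 0 = fully out (8 mm gap between head and neck), 0.008 = home, head seated on the neck. Starts at 0 to 0.0015. It slides straight down against about 3 N of steady friction (a little more when pushed fast), stays where it is left, then meets a hard stop when home. It cannot come off the bottle.
- vial_a: Bystander: loose clear vial with green screw cap, 28 mm in diameter, 62 mm high. Origin at the centre of the underside.
- vial_b: Bystander: a second vial like vial_a. Origin at the centre of the underside.
- beaker: Bystander: loose glass beaker, 66 mm in diameter, 85 mm high. Origin at the centre of the underside.
- dish: Bystander: loose flat glass dish, 90 mm in diameter, 15 mm high. Origin at the centre of the underside.
- wash_bottle: Bystander: loose white bottle with red cap and paper label, 64 mm in diameter, 165 mm high. Origin at the centre of the underside.
- tip_box: Bystander: loose blue and white pipette-tip box, 85 x 120 mm, 56 mm high. Origin at the centre of the underside.
Mind the look-alikes: they are no part of the job. Leave any green or orange look-alike of the medium alone.

How it is judged:
On the way, in this order (a step that is already met when the one before it is completed fails the run):
1. the small bottle's stopper is pressed home (value of joint small_stopper above 0.0065 m), for 0.2 s.
2. the medium bottle's stopper is pressed home (value of joint medium_stopper above 0.0065 m), for 0.2 s.
3. the large bottle's stopper is pressed home (value of joint large_stopper above 0.0065 m), for 0.2 s.
At the end, for the whole second after the job is handed in: All three stoppers are pushed in by at least 6.5 of their 8 mm, the three bottles stand at rest, upright (within 0.1 rad) on the table within 25 mm of where they started, and every bystander is upright and within 25 mm of its start (value of joint each of small_stopper, medium_stopper, large_stopper above 0.0065 m and angle between each of small, medium, large's own z axis and vertical below 0.1 rad and distance of each of small, medium, large, vial_a, vial_b, beaker, dish, wash_bottle, tip_box from where it was at the start of the episode below 0.025 m and height (world z) of each of small, medium, large below 0.005 m and linear speed of each of small, medium, large below 0.02 m/s and angle between each of vial_a, vial_b, beaker, dish, wash_bottle, tip_box's own z axis and vertical below 0.15 rad); the robot touches nothing.
It fails at once if a larger bottle's stopper is pushed in (past 4 mm) while that of the next smaller bottle is not yet home (6.5 mm) ((value of joint medium_stopper above 0.004 m and value of joint small_stopper below 0.0065 m) or (value of joint large_stopper above 0.004 m and value of joint medium_stopper below 0.0065 m)).
It fails at once if a bottle or its stopper is pressed hard (over 25 N) (contact force between the arm and small above 25 N or contact force between the arm and medium above 25 N or contact force between the arm and large above 25 N).
It fails at once if a standards bottle is lifted (10 mm) or tipped (0.25 rad) (height (world z) of any of small, medium, large above 0.01 m or angle between any of small, medium, large's own z axis and vertical above 0.25 rad).
It fails at once if a standards bottle is shoved by more than 25 mm (distance of any of small, medium, large from where it was at the start of the episode above 0.025 m).
It fails at once if a bystander is moved by more than 25 mm or tipped (0.3 rad) (distance of any of vial_a, vial_b, beaker, dish, wash_bottle, tip_box from where it was at the start of the episode above 0.025 m or angle between any of vial_a, vial_b, beaker, dish, wash_bottle, tip_box's own z axis and vertical above 0.3 rad).
It also fails if it takes over 56 s, if anything falls off the work surface, if the arm or the gripper's body presses on something with over 40 N, if the wrist force passes 120 N, or if a joint passes its speed limit or range.

## Working session

There is one attempt and no reset: what is moved stays moved. The work goes in short steps, Python scripts to look and compute and a shell command to move; the robot and the scene stay as the last step left them, time stands still between calls to the robot, and variables do not carry over. Pictures are saved under pics/ and viewed, at most 10 in all, crops included, and the job is handed in when it is done.

```bash
mkdir -p pics
python3 - <<'E'
from bench import *
import cv2,numpy as np
o=get_obs();print(o['time_s'],o['ee_pos'],o['tcp_rot'],o['contact_force'])
for c in('top','scene'):
    im=camera(c);cv2.imwrite(f'pics/{c}0.png',im[...,::-1])
    p=camera_params(c);print(c,np.round(p['T'],3).tolist(),np.round(p['intrinsics'],1).tolist(),[k for k in p])
    for t in('small','medium','large','small_top','medium_top','large_top'):
        print(t,[(np.round(d['bbox']).tolist(),round(d['conf'],2)) for d in spotter.search_frame(t,c)])
E
```

```text
0.0 [0.16549654 0.52424212 0.23055383] [-3.14019070e+00  3.83878129e-06  2.83582408e+00] [ 0.58536866  0.57606295 -0.21618986]
top [[-0.029, 0.998, -0.063, 0.503], [-1.0, -0.029, 0.003, 0.007], [0.001, 0.063, 0.998, 0.854], [0.0, 0.0, 0.0, 1.0]] [[469.4, 0.0, 320.1], [0.0, 469.4, 246.9], [0.0, 0.0, 1.0]] ['intrinsics', 'T']
small [([331.0, 202.0, 24.0, 26.0], 0.72)]
medium [([138.0, 197.0, 44.0, 31.0], 0.84), ([157.0, 243.0, 44.0, 32.0], 0.64), ([212.0, 250.0, 31.0, 30.0], 0.58), ([379.0, 254.0, 16.0, 18.0], 0.22)]
large [([412.0, 217.0, 53.0, 42.0], 0.97)]
small_top [([336.0, 205.0, 15.0, 11.0], 0.61)]
medium_top [([157.0, 248.0, 20.0, 20.0], 0.8), ([139.0, 194.0, 21.0, 23.0], 0.68), ([213.0, 255.0, 21.0, 18.0], 0.54)]
large_top [([440.0, 221.0, 23.0, 26.0], 0.95)]
scene [[0.132, -0.855, 0.501, 0.91], [0.991, 0.118, -0.058, -0.031], [-0.01, 0.504, 0.864, 0.727], [0.0, 0.0, 0.0, 1.0]] [[452.9, 0.0, 321.2], [0.0, 452.9, 249.8], [0.0, 0.0, 1.0]] ['intrinsics', 'T']
small [([291.0, 290.0, 20.0, 34.0], 0.86)]
medium [([393.0, 220.0, 34.0, 46.0], 0.98), ([470.0, 264.0, 45.0, 49.0], 0.86), ([291.0, 291.0, 17.0, 12.0], 0.71), ([442.0, 219.0, 37.0, 48.0], 0.66), ([259.0, 203.0, 49.0, 47.0], 0.53), ([176.0, 255.0, 26.0, 25.0], 0.26)]
large [([175.0, 253.0, 54.0, 64.0], 0.71), ([241.0, 251.0, 24.0, 34.0], 0.61)]
small_top [([288.0, 291.0, 17.0, 11.0], 0.61)]
medium_top [([408.0, 219.0, 19.0, 20.0], 0.75), ([490.0, 263.0, 22.0, 18.0], 0.68), ([456.0, 222.0, 22.0, 15.0], 0.63)]
large_top [([174.0, 255.0, 30.0, 24.0], 0.86)]
```

View pics/top0.png

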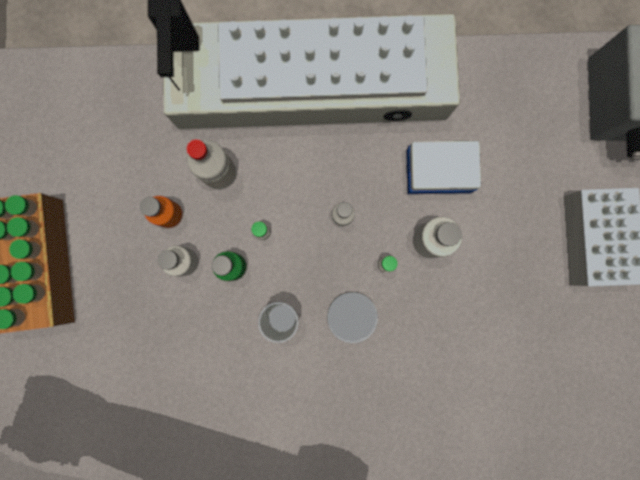

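View pics/scene0.png

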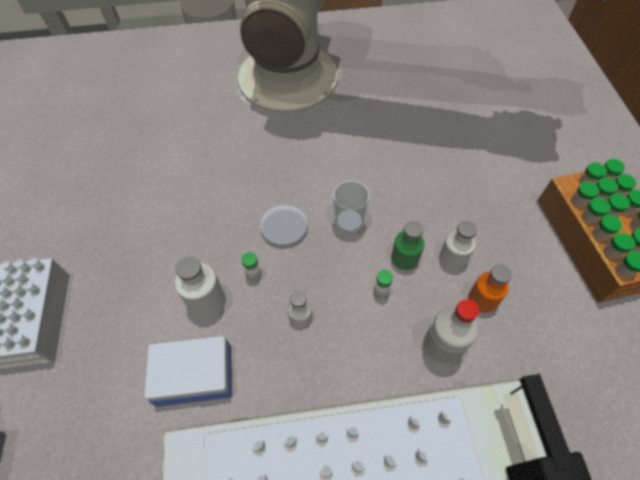

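Candidates (top view): small (344,210). Medium is white (167,257), with look-alikes green (222,264) and orange (150,205). Large is (448,233). The wash bottle (red cap, 197,150) is no target. I choose the white one at (167,257) and check it in a crop while computing positions.

```bash
cat > h.py <<'E'
from bench import *
import cv2,numpy as np
def ray(c,u,v,p=None):
    p=p or camera_params(c);K=p['intrinsics'];T=np.array(p['T'])
    a=(u-K[0][2])/K[0][0];b=(v-K[1][2])/K[1][1]
    if c=='wrist':
        r=np.hypot(a,b);s=np.sin(r)/max(r,1e-9);d=np.array([a*s,-b*s,-np.cos(r)])
    else: d=np.array([a,-b,-1])
    return T[:3,3],T[:3,:3]@d
def at(c,u,v,z,p=None):
    o,d=ray(c,u,v,p);return (o+d*(z-o[2])/d[2])[:2]
E
python3 - <<'E'
from h import *
im=cv2.imread('pics/top0.png')
cv2.imwrite('pics/crop.png',np.hstack([cv2.resize(im[y-32:y+32,x-32:x+32],(260,260),interpolation=cv2.INTER_CUBIC) for x,y in((344,212),(172,260),(442,236))]))
# bbox of heads
for n,z,a,b in(('small',.0775,(343.5,210),(297,298)),('medium',.1015,(167,258),(466,230)),('large',.1295,(450,234),(189,267))):
    print(n,at('top',*a,z).round(4),at('scene',*b,z).round(4))
for n,z,a in(('beaker',.085,(278,312)),('vial',.062,(260,229)),('vial2',.062,(389,263)),('wash',.165,(197,150)),('green',.1,(222,264))):print(n,at('top',*a,z).round(3))
E
```

```text
small [ 0.6127 -0.0361] [ 0.6142 -0.0362]
medium [0.5401 0.2507] [0.542  0.2507]
large [ 0.563 -0.197] [ 0.5654 -0.191 ]
beaker [0.448 0.076]
vial [0.587 0.106]
vial2 [ 0.523 -0.111]
wash [0.697 0.184]
green [0.528 0.163]
```

View pics/crop.png

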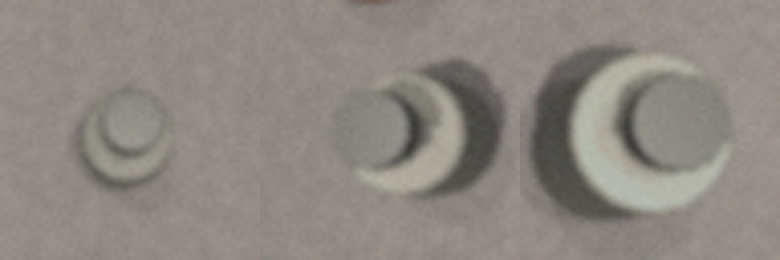

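The crop confirms it: all three are white bottles with grey heads. The heads are at about (344.5,209.5), (167.5,260) and (449.5,234) in the top view. Now I move, shutting the fingers and turning to yaw 90° on the way.

```bash
python3 -m inch '[{"offset":[-1,-0.67,0],"delta_rot":[0,0,0.4027],"gripper":-1},{"offset":[-1,-0.67,0],"delta_rot":[0,0,0.4027],"gripper":-1},{"offset":[-1,-0.67,0],"delta_rot":[0,0,0.4027],"gripper":-1},{"offset":[-1,-0.67,0],"delta_rot":[0,0,0.4027],"gripper":-1},{"offset":[-1,-0.67,0],"delta_rot":[0,0,0.4027],"gripper":-1},{"offset":[-1,-0.67,0],"delta_rot":[0,0,0.4027],"gripper":-1},{"offset":[-1,-0.67,0],"delta_rot":[0,0,0.4027],"gripper":-1},{"offset":[-1,-0.67,0],"delta_rot":[0,0,0.4027],"gripper":-1}]'
```

```text
time_s: 1.7
ee_pos: [0.2784, 0.3834, 0.2314]
tcp_rot: [3.142, -0.0, 1.572]
contact_force: [-0.3, 0.4, -0.5]
finger_gap: 0.0001
gripper_force: 0.0
```

```bash
python3 -m inch '[{"offset":[-0.933,0.742,0],"delta_rot":[0,0,0],"gripper":-1},{"offset":[-0.933,0.742,0],"delta_rot":[0,0,0],"gripper":-1},{"offset":[-0.933,0.742,0],"delta_rot":[0,0,0],"gripper":-1}]' >/dev/null
python3 -m inch '[{"offset":[-0.933,0.742,0],"delta_rot":[0,0,0],"gripper":-1},{"offset":[-0.933,0.742,0],"delta_rot":[0,0,0],"gripper":-1},{"offset":[-0.933,0.742,0],"delta_rot":[0,0,0],"gripper":-1}]' >/dev/null
python3 -m inch '[{"offset":[-0.933,0.742,0],"delta_rot":[0,0,0],"gripper":-1},{"offset":[-0.933,0.742,0],"delta_rot":[0,0,0],"gripper":-1},{"offset":[-0.933,0.742,0],"delta_rot":[0,0,0],"gripper":-1},{"offset":[-0.933,0.742,0],"delta_rot":[0,0,0],"gripper":-1},{"offset":[-0.933,0.742,0],"delta_rot":[0,0,0],"gripper":-1}]'
python3 - <<'E'
from h import *
p=camera_params('wrist');im=camera('wrist')
cv2.imwrite('pics/w1.png',im[...,::-1])
o=get_obs();print(o['ee_pos'],o['time_s'],o['joint_pos'].round(2) if hasattr(o['joint_pos'],'round') else o['joint_pos'])
for d in spotter.search_frame('small_top','wrist'):
    l,t,w,h=d['bbox'];print(d, at('wrist',l+w/2,t+h/2,.0775,p))
E
```

```text
time_s: 3.08
ee_pos: [0.612, -0.0363, 0.231]
tcp_rot: [-3.141, -0.0, 1.572]
contact_force: [-0.7, 2.0, 0.1]
finger_gap: 0.0002
gripper_force: 0.0
[ 0.61181844 -0.03575143  0.23148617] 3.125 [-0.06  0.24  0.35  1.68  0.    1.51]
{'bbox': [305.8, 200.9, 35.5, 33.8], 'conf': 0.83} [ 0.61336583 -0.03438022]
```

View pics/w1.png

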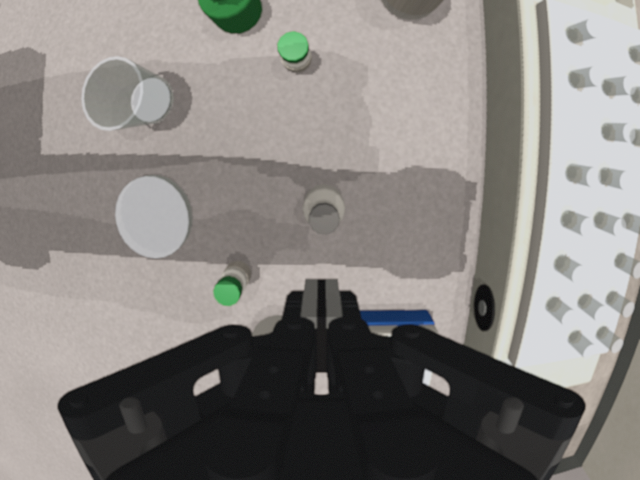

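The wrist view shows the small head at (323,218), and it agrees with the top view to 2 mm. Descending in stages.

```bash
python3 -m inch '[{"offset":[0.005,0.005,0.4],"delta_rot":[0,0,0],"gripper":-1},{"offset":[0.005,0.005,0.7],"delta_rot":[0,0,0],"gripper":-1},{"offset":[0.005,0.005,0.9],"delta_rot":[0,0,0],"gripper":-1},{"offset":[0.005,0.005,0.97],"delta_rot":[0,0,0],"gripper":-1},{"offset":[0.005,0.005,0.97],"delta_rot":[0,0,0],"gripper":-1},{"offset":[0.005,0.005,0.97],"delta_rot":[0,0,0],"gripper":-1}]'
python3 -m inch '[{"offset":[0,0,0.01],"delta_rot":[0,0,0],"gripper":-1},{"offset":[0,0,0.02],"delta_rot":[0,0,0],"gripper":-1},{"offset":[0,0,0.03],"delta_rot":[0,0,0],"gripper":-1},{"offset":[0,0,0.04],"delta_rot":[0,0,0],"gripper":-1},{"offset":[0,0,0.05],"delta_rot":[0,0,0],"gripper":-1},{"offset":[0,0,0.06],"delta_rot":[0,0,0],"gripper":-1},{"offset":[0,0,0.06],"delta_rot":[0,0,0],"gripper":-1}]'
```

```text
time_s: 3.92
ee_pos: [0.6137, -0.0354, 0.0878]
tcp_rot: [3.139, 0.0, 1.571]
contact_force: [0.0, -0.6, -0.4]
finger_gap: -0.0001
gripper_force: 0.0
time_s: 4.8
ee_pos: [0.613, -0.0357, 0.0768]
tcp_rot: [-3.142, 0.0, 1.571]
contact_force: [-0.4, -0.6, -0.6]
finger_gap: -0.0002
gripper_force: 0.0
```

```bash
python3 -m inch '[{"offset":[0,0,0.007],"delta_rot":[0,0,0],"gripper":-1},{"offset":[0,0,0.013],"delta_rot":[0,0,0],"gripper":-1},{"offset":[0,0,0.02],"delta_rot":[0,0,0],"gripper":-1},{"offset":[0,0,0.02],"delta_rot":[0,0,0],"gripper":-1}]' | grep -E 'ee|con'
python3 -m inch '[{"offset":[0,0,0.007],"delta_rot":[0,0,0],"gripper":-1},{"offset":[0,0,0.013],"delta_rot":[0,0,0],"gripper":-1},{"offset":[0,0,0.013],"delta_rot":[0,0,0],"gripper":-1}]'
```

```text
ee_pos: [0.613, -0.0357, 0.0737]
contact_force: [-0.5, -0.1, 2.3]
time_s: 5.68
ee_pos: [0.613, -0.0357, 0.0717]
tcp_rot: [-3.142, -0.0, 1.571]
contact_force: [-0.6, 0.9, 1.5]
finger_gap: -0.0002
gripper_force: 0.8
```

```bash
for i in 1; do python3 -m inch '[{"offset":[0,0,0.005],"delta_rot":[0,0,0],"gripper":-1},{"offset":[0,0,0.005],"delta_rot":[0,0,0],"gripper":-1}]' | grep -E 'ee|con'; done
python3 -m inch '[{"offset":[0,0,0.005],"delta_rot":[0,0,0],"gripper":-1},{"offset":[0,0,0.005],"delta_rot":[0,0,0],"gripper":-1}]' | grep -E 'ee|con'
```

```text
ee_pos: [0.613, -0.0357, 0.071]
contact_force: [-0.5, 0.1, 2.0]
ee_pos: [0.613, -0.0356, 0.0703]
contact_force: [0.3, -0.9, 2.4]
```

```bash
python3 -m inch '[{"offset":[0,0,0.003],"delta_rot":[0,0,0],"gripper":-1},{"offset":[0,0,0.003],"delta_rot":[0,0,0],"gripper":-1}]' | grep -E 'ee|con'
python3 -m inch '[{"offset":[0,0,0.003],"delta_rot":[0,0,0],"gripper":-1},{"offset":[0,0,0.003],"delta_rot":[0,0,0],"gripper":-1}]' | grep -E 'ee|con'
```

```text
ee_pos: [0.613, -0.0357, 0.0701]
contact_force: [-0.5, -0.7, 4.2]
ee_pos: [0.6131, -0.0357, 0.07]
contact_force: [-2.3, -0.1, 6.7]
```

The small stopper is home: z 0.070 and the force rises at the stop. Up and over to the medium.

```bash
python3 -m inch '[{"offset":[0,0,-0.05],"delta_rot":[0,0,0],"gripper":-1},{"offset":[0,0,-0.35],"delta_rot":[0,0,0],"gripper":-1},{"offset":[0,0,-0.75],"delta_rot":[0,0,0],"gripper":-1},{"offset":[0,0,-1],"delta_rot":[0,0,0],"gripper":-1},{"offset":[0,0,-1],"delta_rot":[0,0,0],"gripper":-1}]' | grep -E 'ee|con'
python3 -m inch '[{"offset":[0.953,-0.247,0],"delta_rot":[0,0,0],"gripper":-1},{"offset":[0.953,-0.247,0],"delta_rot":[0,0,0],"gripper":-1},{"offset":[0.953,-0.247,0],"delta_rot":[0,0,0],"gripper":-1}]' | grep -E 'ee|con'
python3 -m inch '[{"offset":[0.953,-0.247,0],"delta_rot":[0,0,0],"gripper":-1},{"offset":[0.953,-0.247,0],"delta_rot":[0,0,0],"gripper":-1},{"offset":[0.953,-0.247,0],"delta_rot":[0,0,0],"gripper":-1},{"offset":[0.953,-0.247,0],"delta_rot":[0,0,0],"gripper":-1},{"offset":[0.953,-0.247,0],"delta_rot":[0,0,0],"gripper":-1}]'
python3 - <<'E'
from h import *
p=camera_params('wrist');im=camera('wrist')
cv2.imwrite('pics/w2.png',im[...,::-1])
print(get_obs()['ee_pos'])
for d in spotter.search_frame('medium_top','wrist'):
    l,t,w,h=d['bbox'];print(d, at('wrist',l+w/2,t+h/2,.1015,p))
E
```

```text
ee_pos: [0.6141, -0.0357, 0.2231]
contact_force: [-0.4, 0.6, -1.1]
ee_pos: [0.5746, 0.1099, 0.2182]
contact_force: [0.1, -0.8, -0.2]
time_s: 8.3
ee_pos: [0.5389, 0.2496, 0.2187]
tcp_rot: [-3.141, 0.001, 1.571]
contact_force: [0.1, -1.3, -0.0]
finger_gap: -0.0
gripper_force: 0.0
[0.53906681 0.24930439 0.21888469]
{'bbox': [415.7, 166.7, 45.2, 42.2], 'conf': 0.98} [0.62340506 0.28207459]
{'bbox': [299.0, 205.7, 43.7, 41.7], 'conf': 0.7} [0.53802433 0.2529417 ]
```

View pics/w2.png

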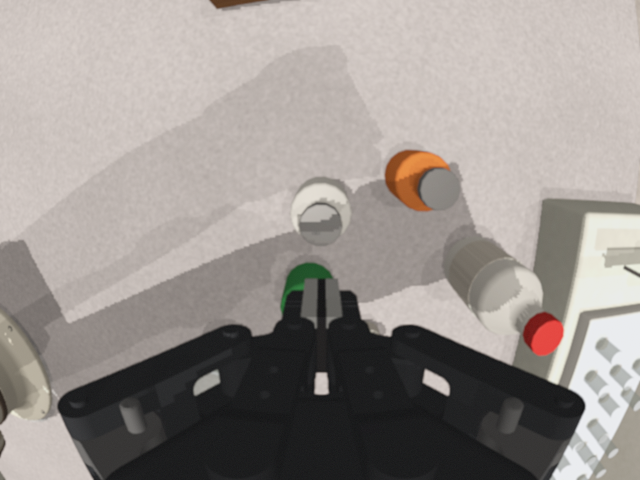

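The white medium's head is at (320,224) and measures (0.538, 0.253). Orange (438,188) and green (308,283) stand clear to the sides. Descending.

```bash
python3 -m inch '[{"offset":[0.013,0,0.35],"delta_rot":[0,0,0],"gripper":-1},{"offset":[0.013,0,0.6],"delta_rot":[0,0,0],"gripper":-1},{"offset":[0.013,0,0.7],"delta_rot":[0,0,0],"gripper":-1},{"offset":[0.013,0,0.72],"delta_rot":[0,0,0],"gripper":-1},{"offset":[0.013,0,0.74],"delta_rot":[0,0,0],"gripper":-1},{"offset":[0.013,0,0.75],"delta_rot":[0,0,0],"gripper":-1},{"offset":[0.013,0,0.76],"delta_rot":[0,0,0],"gripper":-1},{"offset":[0.013,0,0.77],"delta_rot":[0,0,0],"gripper":-1},{"offset":[0.013,0,0.78],"delta_rot":[0,0,0],"gripper":-1},{"offset":[0.013,0,0.78],"delta_rot":[0,0,0],"gripper":-1},{"offset":[0.013,0,0.78],"delta_rot":[0,0,0],"gripper":-1}]' | grep -E 'ee|con'
python3 -m inch '[{"offset":[0,0,0.007],"delta_rot":[0,0,0],"gripper":-1},{"offset":[0,0,0.013],"delta_rot":[0,0,0],"gripper":-1},{"offset":[0,0,0.02],"delta_rot":[0,0,0],"gripper":-1},{"offset":[0,0,0.02],"delta_rot":[0,0,0],"gripper":-1}]' | grep -E 'time|ee|con'
```

```text
ee_pos: [0.5389, 0.2522, 0.1024]
contact_force: [-0.4, -0.1, -1.0]
time_s: 10.28
ee_pos: [0.5389, 0.2522, 0.0996]
contact_force: [-1.0, -0.2, 2.5]
```

Contact at the right height. The home position is z 0.094.

```bash
python3 -m inch '[{"offset":[0,0,0.007],"delta_rot":[0,0,0],"gripper":-1},{"offset":[0,0,0.013],"delta_rot":[0,0,0],"gripper":-1},{"offset":[0,0,0.02],"delta_rot":[0,0,0],"gripper":-1},{"offset":[0,0,0.025],"delta_rot":[0,0,0],"gripper":-1},{"offset":[0,0,0.025],"delta_rot":[0,0,0],"gripper":-1}]' | grep -E 'ee|con'
python3 -m inch '[{"offset":[0,0,0.005],"delta_rot":[0,0,0],"gripper":-1},{"offset":[0,0,0.01],"delta_rot":[0,0,0],"gripper":-1},{"offset":[0,0,0.01],"delta_rot":[0,0,0],"gripper":-1}]' | grep -E 'ee|con'
```

```text
ee_pos: [0.5389, 0.2522, 0.0955]
contact_force: [-0.4, 0.1, 1.2]
ee_pos: [0.5389, 0.2522, 0.0941]
contact_force: [0.5, 0.2, 2.0]
```

```bash
python3 -m inch '[{"offset":[0,0,0.003],"delta_rot":[0,0,0],"gripper":-1},{"offset":[0,0,0.003],"delta_rot":[0,0,0],"gripper":-1}]' | grep -E 'ee|con'
```

```text
ee_pos: [0.539, 0.2523, 0.0941]
contact_force: [-0.9, -0.4, 4.3]
```

```bash
python3 -m inch '[{"offset":[0,0,0.003],"delta_rot":[0,0,0],"gripper":-1},{"offset":[0,0,0.003],"delta_rot":[0,0,0],"gripper":-1}]' | grep -E 'ee|con'
```

```text
ee_pos: [0.539, 0.2523, 0.094]
contact_force: [-1.1, -0.9, 6.9]
```

Medium home. On to the large.

```bash
python3 -m inch '[{"offset":[0,0,-0.05],"delta_rot":[0,0,0],"gripper":-1},{"offset":[0,0,-0.35],"delta_rot":[0,0,0],"gripper":-1},{"offset":[0,0,-0.7],"delta_rot":[0,0,0],"gripper":-1},{"offset":[0,0,-0.9],"delta_rot":[0,0,0],"gripper":-1},{"offset":[0,0,-0.9],"delta_rot":[0,0,0],"gripper":-1}]' | grep -E 'ee|con'
python3 -m inch '[{"offset":[-0.993,0.056,0],"delta_rot":[0,0,0],"gripper":-1},{"offset":[-0.993,0.056,0],"delta_rot":[0,0,0],"gripper":-1},{"offset":[-0.993,0.056,0],"delta_rot":[0,0,0],"gripper":-1}]' | grep -E 'ee|con'
python3 -m inch '[{"offset":[-0.993,0.056,0],"delta_rot":[0,0,0],"gripper":-1},{"offset":[-0.993,0.056,0],"delta_rot":[0,0,0],"gripper":-1},{"offset":[-0.993,0.056,0],"delta_rot":[0,0,0],"gripper":-1}]' | grep -E 'ee|con'
python3 -m inch '[{"offset":[-0.993,0.056,0],"delta_rot":[0,0,0],"gripper":-1},{"offset":[-0.993,0.056,0],"delta_rot":[0,0,0],"gripper":-1},{"offset":[-0.993,0.056,0],"delta_rot":[0,0,0],"gripper":-1},{"offset":[-0.993,0.056,0],"delta_rot":[0,0,0],"gripper":-1},{"offset":[-0.993,0.056,0],"delta_rot":[0,0,0],"gripper":-1}]'
python3 - <<'E'
from h import *
p=camera_params('wrist');im=camera('wrist')
cv2.imwrite('pics/w3.png',im[...,::-1])
print(get_obs()['ee_pos'])
for d in spotter.search_frame('large_top','wrist'):
    l,t,w,h=d['bbox'];print(d, at('wrist',l+w/2,t+h/2,.1295,p))
E
```

```text
ee_pos: [0.5397, 0.2526, 0.231]
contact_force: [0.0, 0.0, -0.0]
ee_pos: [0.5468, 0.1005, 0.227]
contact_force: [0.5, 1.3, 0.3]
ee_pos: [0.555, -0.0486, 0.2268]
contact_force: [-0.1, -0.0, 0.4]
time_s: 13.78
ee_pos: [0.5638, -0.194, 0.2274]
tcp_rot: [-3.14, -0.001, 1.571]
contact_force: [-0.2, 0.8, 0.0]
finger_gap: 0.0001
gripper_force: 0.0
[ 0.56394027 -0.19363706  0.22778224]
{'bbox': [293.4, 210.9, 54.1, 53.0], 'conf': 0.63} [ 0.56267365 -0.19328519]
```

View pics/w3.png

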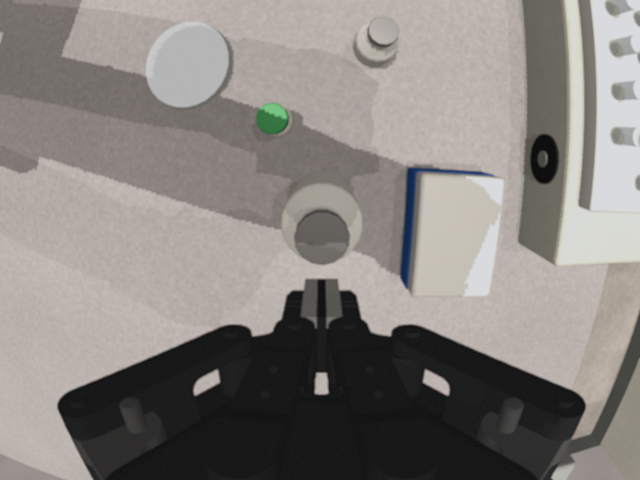

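The large head is at (322,237), measuring (0.563,-0.194), so the tool is within 2 mm. Descending.

```bash
python3 -m inch '[{"offset":[0,-0.005,0.3],"delta_rot":[0,0,0],"gripper":-1},{"offset":[0,-0.005,0.5],"delta_rot":[0,0,0],"gripper":-1},{"offset":[0,-0.005,0.57],"delta_rot":[0,0,0],"gripper":-1},{"offset":[0,-0.005,0.59],"delta_rot":[0,0,0],"gripper":-1},{"offset":[0,-0.005,0.61],"delta_rot":[0,0,0],"gripper":-1},{"offset":[0,-0.005,0.62],"delta_rot":[0,0,0],"gripper":-1},{"offset":[0,-0.005,0.63],"delta_rot":[0,0,0],"gripper":-1},{"offset":[0,-0.005,0.64],"delta_rot":[0,0,0],"gripper":-1},{"offset":[0,-0.005,0.64],"delta_rot":[0,0,0],"gripper":-1},{"offset":[0,-0.005,0.64],"delta_rot":[0,0,0],"gripper":-1}]' | grep -E 'ee|con'
python3 -m inch '[{"offset":[0,0,0.007],"delta_rot":[0,0,0],"gripper":-1},{"offset":[0,0,0.013],"delta_rot":[0,0,0],"gripper":-1},{"offset":[0,0,0.02],"delta_rot":[0,0,0],"gripper":-1},{"offset":[0,0,0.02],"delta_rot":[0,0,0],"gripper":-1}]' | grep -E 'ee|con'
```

```text
ee_pos: [0.5633, -0.1947, 0.1324]
contact_force: [-0.4, -0.3, -0.5]
ee_pos: [0.5633, -0.1946, 0.1293]
contact_force: [0.2, -0.4, 0.7]
```

Home is z 0.122, so go to about 0.1235 and then in fine steps.

```bash
python3 -m inch '[{"offset":[0,0,0.007],"delta_rot":[0,0,0],"gripper":-1},{"offset":[0,0,0.013],"delta_rot":[0,0,0],"gripper":-1},{"offset":[0,0,0.02],"delta_rot":[0,0,0],"gripper":-1},{"offset":[0,0,0.027],"delta_rot":[0,0,0],"gripper":-1},{"offset":[0,0,0.033],"delta_rot":[0,0,0],"gripper":-1},{"offset":[0,0,0.037],"delta_rot":[0,0,0],"gripper":-1},{"offset":[0,0,0.037],"delta_rot":[0,0,0],"gripper":-1}]' | grep -E 'ee|con'
python3 -m inch '[{"offset":[0,0,0.005],"delta_rot":[0,0,0],"gripper":-1},{"offset":[0,0,0.008],"delta_rot":[0,0,0],"gripper":-1},{"offset":[0,0,0.008],"delta_rot":[0,0,0],"gripper":-1}]' | grep -E 'ee|con'
```

```text
ee_pos: [0.5633, -0.1947, 0.1236]
contact_force: [-0.3, 0.1, 1.6]
ee_pos: [0.5633, -0.1947, 0.1225]
contact_force: [-0.5, -0.8, 2.8]
```

```bash
python3 -m inch '[{"offset":[0,0,0.003],"delta_rot":[0,0,0],"gripper":-1},{"offset":[0,0,0.003],"delta_rot":[0,0,0],"gripper":-1}]' | grep -E 'ee|con'
```

```text
ee_pos: [0.5633, -0.1947, 0.1221]
contact_force: [-0.1, -0.1, 2.3]
```

```bash
python3 -m inch '[{"offset":[0,0,0.003],"delta_rot":[0,0,0],"gripper":-1},{"offset":[0,0,0.003],"delta_rot":[0,0,0],"gripper":-1}]' | grep -E 'ee|con'
python3 -m inch '[{"offset":[0,0,0.003],"delta_rot":[0,0,0],"gripper":-1},{"offset":[0,0,0.003],"delta_rot":[0,0,0],"gripper":-1}]' | grep -E 'ee|con'
```

```text
ee_pos: [0.5633, -0.1947, 0.1221]
contact_force: [-1.9, 0.6, 6.0]
ee_pos: [0.5634, -0.1947, 0.1221]
contact_force: [-2.4, 1.0, 7.9]
```

Home. Retreat upward and check.

```bash
python3 -m inch '[{"offset":[0,0,-0.05],"delta_rot":[0,0,0],"gripper":-1},{"offset":[0,0,-0.35],"delta_rot":[0,0,0],"gripper":-1},{"offset":[0,0,-0.7],"delta_rot":[0,0,0],"gripper":-1},{"offset":[0,0,-0.8],"delta_rot":[0,0,0],"gripper":-1},{"offset":[0,0,-0.8],"delta_rot":[0,0,0],"gripper":-1},{"offset":[0,0,-0.8],"delta_rot":[0,0,0],"gripper":-1}]'
python3 - <<'E'
from h import *
cv2.imwrite('pics/s2.png',camera('scene')[...,::-1])
E
```

```text
time_s: 18.38
ee_pos: [0.5629, -0.1945, 0.2393]
tcp_rot: [-3.139, -0.001, 1.571]
contact_force: [-0.4, -0.2, -0.5]
finger_gap: -0.0
gripper_force: 0.0
```

View pics/s2.png

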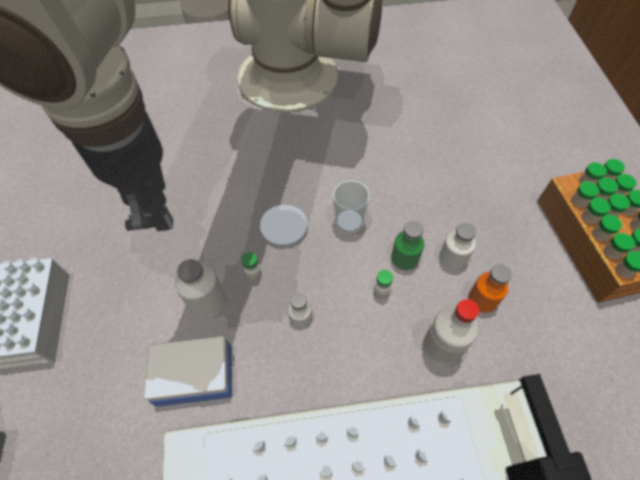

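The scene view shows small (299,310), medium (461,245) and large (198,285) upright in place. The bystanders are unmoved and the arm is clear.

```bash
python3 -c "
from bench import ticket
print(ticket.close_job())"
```

```text
the job is handed in; nothing more can be done
None
```

All three stoppers (small, then medium, then large) were pressed down to their stops at under 10 N measured. Everything still stands where it was in the last picture, the arm is clear, and the job was handed in at about 18 s; no verdict was returned.

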